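# Kit the four channel sections into their trays

## Task

Put each of the four U-shaped channel pieces into the kit tray made for its length: the shortest channel in the shortest tray, the next in the next, and so on up to the longest in the longest. Each must sit flat on its tray's floor, web up as it is now, and lie straight along the tray. The L-shaped bracket and the flat strip do not belong to the kit: leave them where they lie.

Things in the scene. Friction and masses are not known exactly. Their poses are not given: they have to be found in the camera images.
- channel_short_center (a point): Centre (half-way up) of the shortest of four channels: a loose U-section of 3 mm sheet in yellow-green primer, standing like a bridge with its flat web (row of rivet holes) on top and its two flanges down. 48 mm long along its x axis, 32 mm wide along y, 38 mm high along z (up); the point is 19 mm above its feet. About 41 g. Starts on the black mat, whose top is at z = 2 mm.
- channel_medium_center (a point): Centre (half-way up) of the second shortest of four channels: a loose U-section of 3 mm sheet in yellow-green primer, standing like a bridge with its flat web (row of rivet holes) on top and its two flanges down. 72 mm long along its x axis, 32 mm wide along y, 38 mm high along z (up); the point is 19 mm above its feet. About 61 g. Starts on the black mat, whose top is at z = 2 mm.
- channel_long_center (a point): Centre (half-way up) of the second longest of four channels: a loose U-section of 3 mm sheet in yellow-green primer, standing like a bridge with its flat web (row of rivet holes) on top and its two flanges down. 96 mm long along its x axis, 32 mm wide along y, 38 mm high along z (up); the point is 19 mm above its feet. About 82 g. Starts on the black mat, whose top is at z = 2 mm.
- channel_longest_center (a point): Centre (half-way up) of the longest of four channels: a loose U-section of 3 mm sheet in yellow-green primer, standing like a bridge with its flat web (row of rivet holes) on top and its two flanges down. 120 mm long along its x axis, 32 mm wide along y, 38 mm high along z (up); the point is 19 mm above its feet. About 102 g. Starts on the black mat, whose top is at z = 2 mm.
- tray_short: The shortest of four shallow grey sheet-metal kit trays, fixed to the mat: outside 78 mm along its x axis, 62 mm along y, rim 8 mm high; walls and floor 3 mm thick, so the inside is 72 x 56 mm, for the 48 mm channel. Origin: centre of its underside (on the mat, z = 2 mm); z up. The inner floor is 3 mm above the origin.
- tray_medium: The second shortest of four shallow grey sheet-metal kit trays, fixed to the mat: outside 102 mm along its x axis, 62 mm along y, rim 8 mm high; walls and floor 3 mm thick, so the inside is 96 x 56 mm, for the 72 mm channel. Origin: centre of its underside (on the mat, z = 2 mm); z up. The inner floor is 3 mm above the origin.
- tray_long: The second longest of four shallow grey sheet-metal kit trays, fixed to the mat: outside 126 mm along its x axis, 62 mm along y, rim 8 mm high; walls and floor 3 mm thick, so the inside is 120 x 56 mm, for the 96 mm channel. Origin: centre of its underside (on the mat, z = 2 mm); z up. The inner floor is 3 mm above the origin.
- tray_longest: The longest of four shallow grey sheet-metal kit trays, fixed to the mat: outside 150 mm along its x axis, 62 mm along y, rim 8 mm high; walls and floor 3 mm thick, so the inside is 144 x 56 mm, for the 120 mm channel. Origin: centre of its underside (on the mat, z = 2 mm); z up. The inner floor is 3 mm above the origin.
- angle_center (a point): Centre of a loose L-section bracket in the same primer, not part of the kit: 60 mm long along x, 36 mm wide, 30 mm high, one flange flat on the mat and one standing up; the point is 15 mm above the mat.
- flat_center (a point): Centre of a loose flat strip in the same primer, not part of the kit: 60 x 36 mm, 5 mm thick, lying on the mat; the point is 2.5 mm above the mat.

How it is judged:
By the outcome, as a careful person would: the job done as asked, in the order asked, and still so for the second after the job is handed in, with the robot touching nothing.
It also fails if it takes over 109 s, if anything falls off the work surface, if the arm or the gripper's body presses on something with over 40 N, if the wrist force passes 120 N, or if a joint passes its speed limit or range.

## Robot

A 6-joint arm with a two-finger parallel gripper is mounted at the origin on the work surface. World frame = base frame: x ahead of the robot, y to its left, z up, the work surface at z = 0. Lengths are in mm, angles in rad, forces in N, time in s.
With the tool pointing down it reaches from about 275 to 825 mm from the base axis. Payload 5.2 kg.
Tool frame: the origin (TCP) lies at the very end of the fingers, on their centre line; the grasp point (between the pads) lies 19 mm behind it; z points along the fingers, y is the direction in which the jaws open and shut (so a half turn about z gives the same grasp; the last joint's range is limited). The gripper opens to 93 mm and grips with 3 to 60 N. Pads are 15 mm wide; open, the fingers measure 128 mm over their backs; the gripper's body (75 mm by 188 mm) begins 65 mm behind the grasp point.
Start: joints at [0.958, 0.259, 1.535, -0, 1.348, -0.203], TCP at [219.113, 504.474, 195.653] pointing down, gripper open.
Joint ranges: [-3.14, 3.14], [-0.91, 2.08], [0.19, 2.58], [-1.22, 4.36], [0.22, 2.71], [-3.12, 3.12]. Speed limits (rad/s): [2.57, 2.57, 3.14, 3.14, 3.14, 3.14].

## Interface

Orientations are given as [roll, pitch, yaw] about the fixed x, y, z axes, in that order (R = Rz(yaw) Ry(pitch) Rx(roll)).
In Python, from bench import robot gives the robot as it stands. The module is installed in compiled form; this text tells all that it offers. Calls block until the motion is done:
- robot.move_ptp(position, orientation): joint-space move of the TCP to a pose.
- robot.move_linear(position, ori=None, speed=150, f_stop=None): straight line of the TCP; ori=None keeps the orientation; speed is the mean speed in mm/s. With f_stop (N) it stops when the force on the tool has changed by that much, and returns True; else False.
- robot.move_j(angles): joint-space move.
- robot.move_gripper(opening): opening from 0.0 (shut) to 1.0 (fully open); the grip force is fixed at half the most; returns when the fingers have stopped.
- robot.sleep(seconds).
- robot.inverse_kinematics(position, orientation): joint angles nearest the present ones, or None.
- robot.get_image(name): name is "scene" or "top" or "wrist"; returns a dict with "img" (384x512x3 uint8, blue, green, red), "fovy" (degrees; the focal length in pixels is half the picture's height over the tangent of half this angle, whatever the lens; pixels are square), "cx", "cy" (the principal point, pixels), "k1" (the pictures are not rectified: a ray, as slopes to the right and down, at radius r is drawn at 1 + k1 r^2 times it, then the intrinsics apply), "eye" and "orientation" of the camera in the world. Camera axes: x right, y down, z forward; pixel columns grow to the right and rows downward; lengths in mm; the calibration is good to about 2 mm. A picture is of the moment at which its call begins. There is no depth.
A pose or a line that the arm cannot do raises robot.MotionError and nothing moves.
- robot.hand_in(): hands the job in, once; it reports no verdict.
Readings, each from a call of its own:
- robot.current_t(): time.
- robot.current_qpos(): joint angles.
- robot.current_joint_vel(): joint speeds.
- robot.current_joint_efforts(): joint torques, N m.
- robot.current_tcp_pos(): TCP position.
- robot.current_eef_rot(): TCP orientation.
- robot.current_contact_force(): force on the tool from outside, world axes, zero at the start.
- robot.current_ft_torque(): the same for the moment, N m.
- robot.current_gripper_width(): opening from 0.0 (shut) to 1.0 (fully open).
Only numpy, scipy, OpenCV 4.12 (cv2) and the standard library are available. Lean on these libraries where they do the work, as an engineer would, in place of code of your own. Each camera call takes 0.05 s, during which the arm holds its last target.

## Working session

There is one attempt and no reset: what is moved stays moved. The work goes in short steps, each a Python script; the robot and the scene stay as the last script left them, time stands still between calls to the robot, and variables do not carry over. Pictures are saved under pics/ and viewed, and the job is handed in when it is done.

```bash
mkdir -p pics; python3 - <<'E'
from bench import robot
import cv2
for n in ["scene","top","wrist"]:
    d=robot.get_image(n); cv2.imwrite(f"pics/{n}0.png",d["img"]); print(n,{k:v for k,v in d.items() if k!="img"})
print(robot.current_t(),robot.current_eef_rot())
E
```

```text
scene {'fovy': 42.56548818252863, 'cx': 260.772254698478, 'cy': 190.51539506325747, 'k1': -0.15939250881119094, 'eye': array([1059.400077  , -214.67350838,  839.80350257]), 'orientation': array([-2.51522112, -0.01716097,  1.21061417])}
top {'fovy': 50.6454607691554, 'cx': 256.43148188350165, 'cy': 195.5208263664141, 'k1': -0.12413540529459773, 'eye': array([412.05776019, -20.01566055, 826.31150388]), 'orientation': array([-2.95884094,  0.03571561, -1.59746776])}
wrist {'fovy': 67.47249163974485, 'cx': 256.414919734386, 'cy': 191.07012081612382, 'k1': 0.007053960057019763, 'eye': array([146.75605993, 535.71510076, 384.27481208]), 'orientation': array([2.85729815e+00, 1.26321844e-03, 1.16089039e+00])}
0.15 [-3.14027642e+00 -2.66109881e-04  2.73179067e+00]
```

View pics/top0.png

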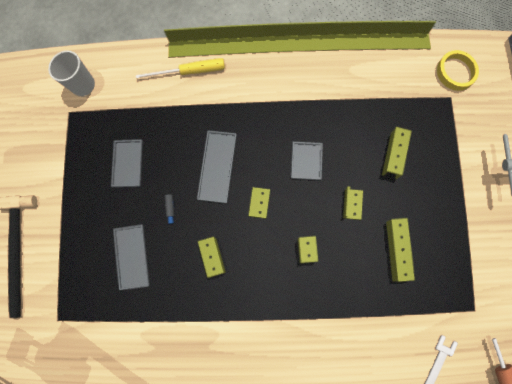

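View pics/scene0.png

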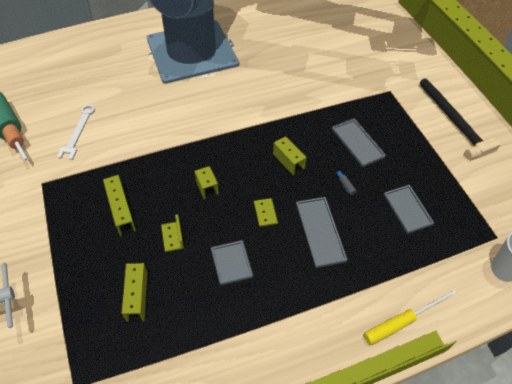

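View pics/wrist0.png

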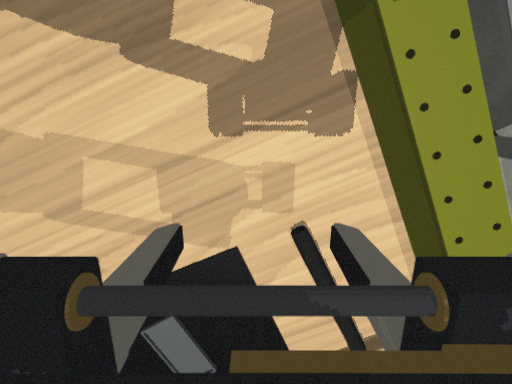

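The top view shows the channels at about (308,250), (211,257), (398,152) and (401,250). The L-bracket is at (354,204) and the flat strip at (260,203). The trays are at (307,160), (127,163), (131,257) and (217,166). Next I'll measure them in both fixed views.

```bash
cat > h.py <<'E'
import numpy as np, cv2
from scipy.spatial.transform import Rotation as R
def onplane(d,uv,z):
    h=d["img"].shape[0]; f=h/2/np.tan(np.radians(d["fovy"])/2)
    K=np.array([[f,0,d["cx"]],[0,f,d["cy"]],[0,0,1]])
    n=cv2.undistortPoints(np.asarray(uv,float).reshape(-1,1,2),K,np.array([d["k1"],0,0,0.]))[:,0]
    r=np.c_[n,np.ones(len(n))]@R.from_euler("xyz",d["orientation"]).as_matrix().T
    e=np.asarray(d["eye"]); return (e+r*((z-e[2])/r[:,2])[:,None])[:,:2]
def rect(p):
    (c,s,a)=cv2.minAreaRect(p.astype(np.float32)); a=np.radians(a)
    if s[0]<s[1]: s=s[::-1]; a+=np.pi/2
    a=(a+np.pi/2)%np.pi-np.pi/2
    return np.array(c),max(s),min(s),a
def find(d,kind):
    hsv=cv2.cvtColor(d["img"],cv2.COLOR_BGR2HSV)
    if kind=="ch": m=cv2.inRange(hsv,(22,120,145),(45,255,255)); z=40; amin=120
    else: m=cv2.inRange(hsv,(80,5,75),(130,110,200)); z=10; amin=500
    m=cv2.morphologyEx(m,cv2.MORPH_CLOSE,np.ones((3,3),np.uint8))
    out=[]
    for c in cv2.findContours(m,cv2.RETR_EXTERNAL,cv2.CHAIN_APPROX_NONE)[0]:
        if cv2.contourArea(c)<amin: continue
        p=onplane(d,c.reshape(-1,2),z); 
        r=rect(p)
        if 150<r[0][0]<750 and abs(r[0][1])<450 and r[1]<200: out.append((r,c.reshape(-1,2).mean(0)))
    return out
E
cat > m.py <<'E'
from bench import robot
from h import *
for n in ["top","scene"]:
    d=robot.get_image(n)
    for k in ["ch","tray"]:
        print(n,k)
        for (c,l,w,a),px in find(d,k): print(px.round(),c.round(1),round(l,1),round(w,1),"deg",round(np.degrees(a),1))
E
python3 m.py
python3 - <<'E'
from bench import robot
import cv2
d=robot.get_image("top")["img"]
for p in [(401,232),(393,250),(398,140),(388,172),(308,242),(308,259),(217,150),(260,193)]: print(p,cv2.cvtColor(d,cv2.COLOR_BGR2HSV)[p[1],p[0]])
E
```

```text
top ch
[210. 257.] [441.3  96.9] 70.4 31.2 deg 15.1
[308. 249.] [450.1 -92.5] 47.0 31.4 deg 3.0
[402. 249.] [ 443.2 -276. ] 118.5 31.2 deg 1.8
[259. 202.] [ 5.448e+02 -3.000e-01] 56.8 33.6 deg -9.3
[354. 203.] [ 537.2 -186.8] 61.1 29.9 deg -8.2
[399. 151.] [ 641.9 -286.3] 94.4 31.1 deg -17.1
top tray
[131. 257.] [445.1 266.3] 127.4 63.9 deg 7.1
[307. 160.] [ 635.5 -101. ] 80.1 64.4 deg -5.0
[126. 163.] [644.6 281.1] 103.4 63.9 deg -0.6
[216. 166.] [630.1  86.7] 151.3 63.4 deg -8.8
scene ch
[133. 288.] [ 643.3 -286.2] 93.9 30.2 deg -17.3
[171. 234.] [ 559.7 -192.6] 62.1 31.7 deg -7.8
[265. 211.] [572.   -7.4] 55.9 32.3 deg -9.6
[117. 200.] [ 444.2 -275.4] 117.5 30.2 deg 2.3
[206. 177.] [451.5 -91.9] 45.3 29.7 deg 3.5
[290. 150.] [442.4  97.4] 69.4 29.6 deg 15.3
scene tray
[231. 262.] [ 637.6 -100.3] 80.4 63.5 deg -5.2
[321. 231.] [632.3  87.6] 152.6 63.6 deg -8.5
[408. 208.] [647.  282.7] 104.5 65.3 deg 0.1
[358. 142.] [447.1 267.1] 129.0 64.7 deg 7.1
(401, 232) [ 32 135 179]
(393, 250) [ 32 148  76]
(398, 140) [ 30 135 174]
(388, 172) [ 31 114  49]
(308, 242) [ 30  88 107]
(308, 259) [ 31 130 185]
(217, 150) [105  12 131]
(260, 193) [ 31 130 175]
```

Both views agree to within about 2 mm, and the lengths identify every part clearly. I'll grip high on the flanges so the fingers stay above the tray rims, starting with the shortest channel.

```bash
cat > act.py <<'E'
from bench import robot
from h import *
P={'short':((450.8,-92.2,3.2),(636.5,-100.6,-5.1)),'medium':((441.8,97.1,15.2),(645.8,281.9,-0.3)),
'long':((642.6,-286.2,-17.2),(631,0,0)),'longest':((443.7,-275.7,2.1),(631.2,87.1,-8.7))}
P['long']=(P['long'][0],(446.1,266.7,7.1))
def ori(deg,branch): return [np.pi,0,np.radians(deg)+branch]
def ok(x,y,z,o):
    q=robot.inverse_kinematics([x,y,z],o); return None if q is None else q
def run(n):
    (x,y,a),(X,Y,A)=P[n]
    best=None
    for b in (0,np.pi):
        q1=ok(x,y,110,ori(a,b)); q2=ok(X,Y,110,ori(A,b))
        if q1 is None or q2 is None: continue
        s=max(abs(q1[5]),abs(q2[5]))
        if best is None or s<best[0]: best=(s,b)
    b=best[1]; print(n,"branch",b,"j6",round(best[0],2))
    robot.move_gripper(0.72)
    robot.move_ptp([x,y,110],ori(a,b))
    robot.move_linear([x,y,14],speed=120,f_stop=15)
    robot.move_gripper(0.0)
    print("width",robot.current_gripper_width()*93, robot.current_tcp_pos())
    robot.move_linear([x,y,110],speed=120)
    print("lifted",robot.current_gripper_width()*93, robot.current_contact_force())
    robot.move_ptp([X,Y,110],ori(A,b))
    robot.move_linear([X,Y,30],speed=120)
    st=robot.move_linear([X,Y,16],speed=25,f_stop=4)
    print("touch",st,robot.current_tcp_pos(),"w",robot.current_gripper_width()*93)
    robot.move_gripper(0.6)
    robot.move_linear([X,Y,120],speed=150)
    print("t",robot.current_t(),robot.current_gripper_width()*93)
if __name__=="__main__":
    import sys; run(sys.argv[1])
E
python3 act.py short; cat > snap.py <<'E'
import sys,cv2; from bench import robot
for n in ("top","scene"): cv2.imwrite(f"pics/{n}_{sys.argv[1]}.png",robot.get_image(n)["img"])
E
python3 snap.py s; python3 m.py
```

```text
short branch 0 j6 1.33
width 30.877280413254386 [450.86173768 -92.19306582  14.12210419]
lifted 30.345808871976626 [-0.34449334  0.27418604 -0.57898511]
touch True [ 636.38157446 -100.48058494   17.11722789] w 31.120733211771633
t 9.3833 55.56915824496431
top ch
[404. 252.] [ 442.7 -275.9] 117.5 31.3 deg 1.5
top tray
[126. 163.] [644.6 281.1] 103.4 63.9 deg -0.6
scene ch
[133. 288.] [ 643.3 -286.2] 93.9 30.2 deg -17.3
[117. 200.] [ 444.5 -275.4] 116.9 30.2 deg 2.3
[294. 152.] [449.   99.3] 55.7 29.4 deg 15.3
scene tray
[321. 231.] [632.2  87.6] 152.4 63.6 deg -8.5
[408. 208.] [647.1 282.6] 104.3 65.4 deg -0.1
[358. 141.] [446.8 267.3] 129.1 64.9 deg 6.7
```

View pics/scene_s.png

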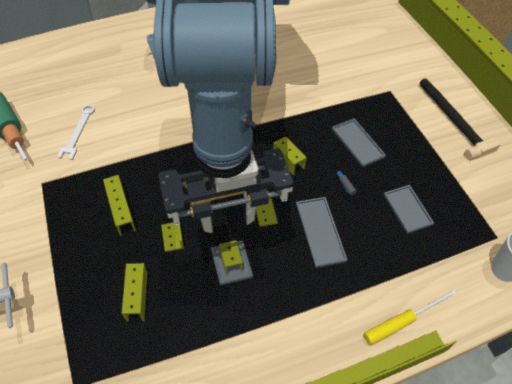

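The scene view shows the short channel seated in its tray at about (232,257), and contact came at the expected height of z=17.1. Next is the medium channel.

```bash
python3 act.py medium && python3 snap.py m
```

```text
medium branch 0 j6 1.83
width 30.998143887937463 [441.88679323  97.1637294   14.15310923]
lifted 31.260035566797463 [-0.76755028  0.48300409 -1.1026131 ]
touch True [645.70223789 282.00296438  17.21291464] w 31.16967161208654
t 17.5583 55.89586580386774
```

View pics/scene_m.png

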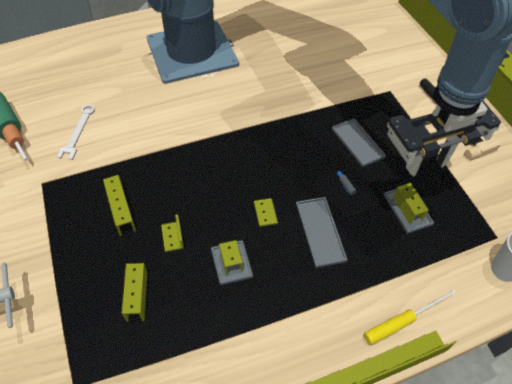

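The scene view shows the medium channel in its tray at about (410,203). The short channel, bracket and strip haven't moved. Now the long channel.

```bash
python3 act.py long && python3 snap.py l
```

```text
long branch 0 j6 1.77
width 31.06504229946926 [ 642.6610212  -286.1699295    14.15252246]
lifted 31.118775256852086 [-0.03560907 -0.11822479 -0.78287098]
touch True [445.95776205 266.78741859  17.04289692] w 30.938862060738877
t 27.6417 55.97482720013804
```

View pics/scene_l.png

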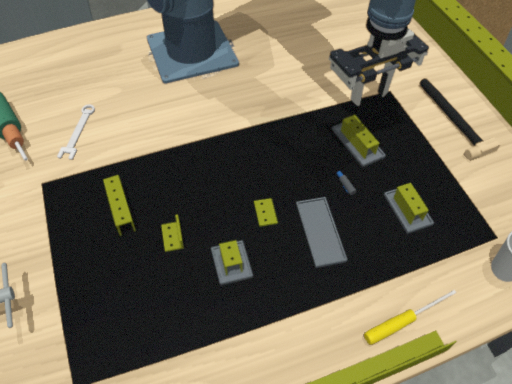

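The long channel is in its tray at about (359,138). The last one is the longest, after which I'll clear the arm out of view and measure.

```bash
python3 act.py longest && python3 - <<'E'
from bench import robot
robot.move_j([0.958, 0.259, 1.535, -0, 1.348, -0.203])
E
python3 snap.py f; sed 's/z=40/z=43/' h.py > /tmp/h2.py; sed 's/from h /from h2 /' m.py > /tmp/m2.py; PYTHONPATH=/tmp:. python3 /tmp/m2.py
```

```text
longest branch 0 j6 1.68
width 31.227841191261046 [ 443.72228718 -275.7262363    14.1220334 ]
lifted 31.353159127431653 [ 0.90919014  0.46591013 -1.18795104]
touch True [631.12625817  87.25490361  17.10184932] w 30.78165348873436
t 37.0333 55.37850553606282Traceback (most recent call last):
  File "/tmp/m2.py", line 1, in <module>
    from bench import robot
ModuleNotFoundError: No module named 'bench'
```

View pics/scene_f.png

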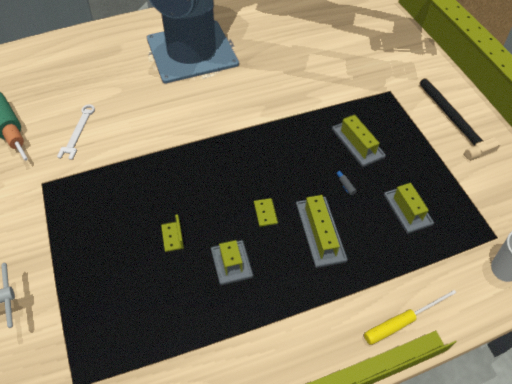

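View pics/top_f.png

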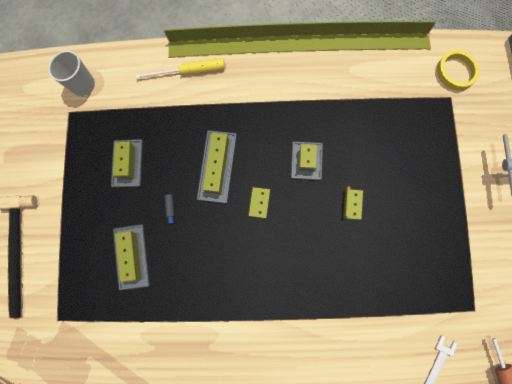

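```bash
cp /tmp/h2.py /tmp/m2.py .; python3 m2.py
```

```text
top ch
[125. 256.] [445.4 265.5] 93.2 30.3 deg 7.0
[259. 202.] [ 5.444e+02 -4.000e-01] 56.8 33.5 deg -9.4
[354. 203.] [ 536.9 -186.2] 61.0 29.4 deg -7.3
[308. 156.] [ 634.9 -100.1] 45.7 29.9 deg -3.2
[121. 158.] [645.5 280.5] 68.8 30.1 deg -1.0
[215. 162.] [630.1  85.7] 117.9 30.8 deg -8.9
top tray
[135. 257.] [445.3 266.1] 127.2 63.5 deg 7.0
[216. 168.] [630.1  86.7] 151.3 63.4 deg -8.6
scene ch
[230. 253.] [ 637.4 -100.9] 46.2 30.2 deg -5.5
[171. 234.] [ 561.7 -192.6] 62.3 31.8 deg -7.8
[265. 211.] [573.7  -8. ] 55.3 32.0 deg -9.8
[323. 222.] [632.1  86.9] 118.5 31.0 deg -8.4
[412. 198.] [646.5 281.9] 69.8 29.5 deg -0.5
[361. 131.] [446.7 267. ] 92.5 28.9 deg 7.5
scene tray
[232. 264.] [ 637.6 -100.4] 80.3 63.4 deg -5.1
[322. 234.] [632.2  87.6] 152.3 63.7 deg -8.6
```

All four are centred within about 1.5 mm and within 1–2° of their trays. The bracket and strip haven't moved.

```bash
python3 -c "
from bench import robot
robot.hand_in(); print(robot.current_t())"
```

```text
the job is handed in; nothing more can be done
the job is handed in; nothing more can be done
```

All four channels are in their matching trays, placed in order from shortest to longest, and the job is handed in. The last placement ended at 37.0 s; then came a short retreat move to the start pose and the final checks.

- **Seating:** each channel touched down with the TCP at z = 17.0–17.2 mm, which is the height expected for feet flat on the tray floor. Each was released from there with the web up.
- **Position:** the last measurements from both fixed cameras put every channel within about 1.5 mm of its tray's centre.
- **Alignment:** every channel's angle is within about 1° of its tray, with one exception. The top view read the short channel about 2° off, while the scene view read 0.4°. I put that down to pixel noise on the smallest part.
- **Bracket and strip:** neither moved, to within measurement noise.
- **Limits:** no motion errors were raised. I did not log the peak force on the gripper body or the wrist; the force readings I took after each lift were under 2 N.

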